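# Close the recessed shut-off knob of a counter-top water filter

## Task

Before the filter cartridge is changed, shut off the counter-top water filter: slide its grey cover fully open, then turn the blue knob down in the round well clockwise until it is hand-tight on its seal, without over-tightening it or pressing hard on the black wall and lip of the well. Then slide the cover fully shut again and let go, leaving the knob tight and the kettle, mug and jar where they stand.

Things in the scene. Friction and masses are not known exactly. Their poses are not given: they have to be found in the camera images.
- unit: White filter box fixed to the counter, 180 (x) x 340 (y) x 106 mm high (flat deck at 106). Origin: centre of its underside; z up. The well's axis is at x = 0, y = -70 mm in this frame. The cover runs along this frame's y between two grey rails (118 mm above the counter, 57 to 65 mm either side of x = 0).
- collar: Black round wall of the well with its lip: inside diameter 84 mm, outside 100 mm; floor 60 mm and lip 111 mm above the counter (51 mm deep). Origin: centre of the well's floor. Too little room for fully open fingers: enter with fingers only part open, around the knob. It must not be pushed with more than 20 N.
- knob: Blue knob in the well, under the cover at the start. Origin: on its axis at the well's floor (60 mm above the counter). 48 mm disc up to 8 mm above the origin; on it an upright grip bar, 42 mm along x, 14 mm along y, from 8 to 37 mm above the origin (14 mm below the lip); white pointer line toward -x. Turns about z; clockwise from above closes. Free turning takes 0.08 N m of friction, which holds it where it is left.
- knob_grip (a point): Point in the grip bar on the knob's axis, 25 mm above the well's floor; axes as knob. The seal is met after 0.2 to 1.2 rad (hidden washer wear); then the moment rises 1.8 N m per rad. Hand-tight: the turning moment on the knob has reached 0.25 to 0.45 N m, held half a second; aim for 0.35. Beyond 0.5 it is over-tightened. When the motion stops, friction may shift the reading by 0.08 either way.
- cover (a joint): Cover's slide in m: 0 fully shut over the well, 0.115 fully open at its end stop; grows along the unit's +y. Friction about 2 N.
- cover_tab (a point): Middle of the upright grip tab in the middle of the grey cover: 42 mm long along x, 12 mm thick along y, 26 mm high. The point is 13 mm above the cover plate's top and 13 mm below the tab's top. The plate is 112 x 108 x 4 mm, top 116 mm above the counter. Axes as unit.
- kettle: White kettle, 150 mm wide, 217 mm high, loose; origin at the centre of its underside. Bystander.
- mug: Blue mug, 82 mm wide, 92 mm high, loose; origin at the centre of its underside. Bystander.
- jar: Amber jar with a black cap, 72 mm wide, 110 mm high, loose; origin at the centre of its underside. Bystander.

How it is judged:
By the outcome, as a careful person would: the job done as asked, in the order asked, and still so for the second after the job is handed in, with the robot touching nothing.
It also fails if it takes over 72 s, if anything falls off the work surface, if the arm or the gripper's body presses on something with over 40 N, if the wrist force passes 120 N, or if a joint passes its speed limit or range.

## Robot

A 6-joint arm with a two-finger parallel gripper is mounted at the origin on the work surface. World frame = base frame: x ahead of the robot, y to its left, z up, the work surface at z = 0. Lengths are in m, angles in degrees, forces in N, time in s.
With the tool pointing down it reaches from about 0.35 to 0.875 m from the base axis. Payload 4.2 kg.
Tool frame: the origin (TCP) lies midway between the tips of the shut fingers; the grasp point (between the pads) lies 19 mm behind it (r.grasp_offset is the distance from the TCP to the grasp point, in m); z points along the fingers, y is the direction in which the jaws open and shut (so a half turn about z gives the same grasp; the last joint's range is limited). The gripper opens to 87 mm and grips with 3 to 60 N. Pads are 19 mm wide; open, the fingers measure 117 mm over their backs; the gripper's body (75 mm by 190 mm) begins 51 mm behind the grasp point.
Start: joints at [-58.293, 22.042, 0.453, 0, -68.411, -14.817], TCP at [0.182, -0.598, 0.223] pointing down, gripper open.
Joint ranges: [-179.83, 179.83], [-69.29, 118.12], [-61.27, 80.66], [-181.25, 117.63], [-171.15, -9.14], [-177.46, 177.46]. Speed limits (degrees/s): [159.86, 159.86, 180, 180, 180, 180].

## Interface

Orientations are given as a 3x3 rotation matrix whose columns are the frame's x, y, z axes.
In Python, from station import r gives the robot as it stands.
- The arm moves only by the shell command python3 -m crank 'ROWS'. ROWS is JSON, a list of rows, each a list of 3 entries, a list of its own where there are three numbers: the closure, from -1 (fully open) to 1 (shut), so that 0 is half open, then the shift along the tool's x, y, z as a fraction of full scale, then the turn, a rotation vector about the tool's x, y, z as a fraction of full scale. In form: [[fingers, [dx, dy, dz], [wx, wy, wz]], ...]. A call has 1 to 8 rows; each row shifts and turns the commanded pose from where the row before left it, along the tool's axes as they then stand; what a row does not reach is not made up. Full scale, the value 1, is 100 mm for a shift and 45 degrees for a turn. A row lasts 1/10 s, in which the tool goes at most 50 mm and 8.59 degrees, less where a joint would pass 70% of its speed; a pose out of reach is approached as far as the arm can. A call with a number of a shift or a turn outside -1 to 1 is refused whole. A call with a gripper value outside its range is refused whole. The fingers move at their own pace and stop on an object; the grip force is fixed at half the most. Time passes only in rows, so rows that do not move let the fingers close. It gives the time, the measured TCP pose, the force and the opening at its end, in the units of the state.
- r.sense(): the state, without advancing time (a new reading comes with each control period).
- r.capture(name): name is "side" or "top" or "wrist"; returns a dict with "img" (400x640x3 uint8, blue, green, red), "fx", "fy", "cx", "cy" (pixels), "dist" ([k1, k2, p1, p2, k3] as OpenCV has them; the pictures are not rectified), "R" (3x3) and "t" (3): a world point X has camera coordinates R X + t. Camera axes: x right, y down, z forward; pixel columns grow to the right and rows downward; lengths in m; the calibration is good to about 2 mm. A picture is of the moment at which its call begins. There is no depth.
- r.finish_job(): hands the job in, once; it reports no verdict.
The state is a dict: "time_s": time; "joints": joint angles; "joint_velocities": joint speeds; "effort": joint torques, N m; "tcp_pos": TCP position; "ee_rot": TCP orientation; "wrist_force": force on the tool from outside, world axes, zero at the start; "moment": the same for the moment, N m; "gripper_width": opening from 0.0 (shut) to 1.0 (fully open).
Only numpy, scipy, OpenCV 4.12 (cv2) and the standard library are available. Lean on these libraries where they do the work, as an engineer would, in place of code of your own. Each camera call takes 0.05 s, during which the arm holds its last target.

## Working session

There is one attempt and no reset: what is moved stays moved. The work goes in short steps, Python scripts to look and compute and a shell command to move; the robot and the scene stay as the last step left them, time stands still between calls to the robot, and variables do not carry over. Pictures are saved under pics/ and viewed, and the job is handed in when it is done.

```bash
ls; mkdir -p pics
python3 - <<'E'
from station import r
import cv2,numpy as np
s=r.sense();print(s)
for n in("side","top","wrist"):
    c=r.capture(n);cv2.imwrite(f"pics/{n}0.png",c["img"]);np.savez(f"{n}0.npz",**{k:np.array(v) for k,v in c.items()})
    print(n,c["fx"],c["fy"],c["cx"],c["cy"],c["dist"],np.array(c["R"]).round(3).tolist(),c["t"])
print(r.grasp_offset)
E
```

```text
pics
{'time_s': 0.0, 'joints': array([-5.82920208e+01,  2.20900281e+01,  3.80059094e-01, -2.94473481e-02,
       -6.84098570e+01, -1.48165043e+01]), 'joint_velocities': array([-0.0654764 ,  0.03911325, -0.01272944, -0.0418754 ,  0.00714747,
       -0.00742994]), 'effort': array([ 2.60190798e-03, -3.90662313e+01,  1.87403816e+01,  4.21991318e+00,
        1.08606354e-02, -1.73284743e-04]), 'tcp_pos': array([ 0.18144796, -0.59745829,  0.22146804]), 'ee_rot': array([[-9.56911879e-01, -2.90377642e-01, -6.92610436e-04],
       [-2.90378459e-01,  9.56909728e-01,  2.03033504e-03],
       [ 7.32017609e-05,  2.14397087e-03, -9.99997699e-01]]), 'wrist_force': array([-0.13942407, -0.29946874, -0.01852738]), 'moment': array([-0.0180764 ,  0.01535428,  0.00637587]), 'gripper_width': 0.9976595291849079}
side 403.5895497207211 403.5895497207211 321.8553630194912 197.5768927660809 [0.01926618 0.         0.         0.         0.        ] [[-0.865, -0.501, -0.023], [-0.278, 0.518, -0.809], [0.417, -0.694, -0.587]] [0.55531287 0.23407973 0.74661025]
top 378.94211379403407 378.94211379403407 316.6169174697071 206.59898217382812 [-0.00091042  0.          0.          0.          0.        ] [[-0.007, -1.0, 0.019], [-0.994, 0.005, -0.111], [0.111, -0.019, -0.994]] [0.03409764 0.59721185 1.06659549]
wrist 314.7933818833761 314.7933818833761 318.5352582559315 198.46616357882354 [-0.03537201  0.          0.          0.          0.        ] [[-0.291, 0.957, 0.002], [0.919, 0.279, 0.281], [0.268, 0.084, -0.96]] [ 0.6243269  -0.03250201  0.39006999]
0.0187
```

View pics/top0.png

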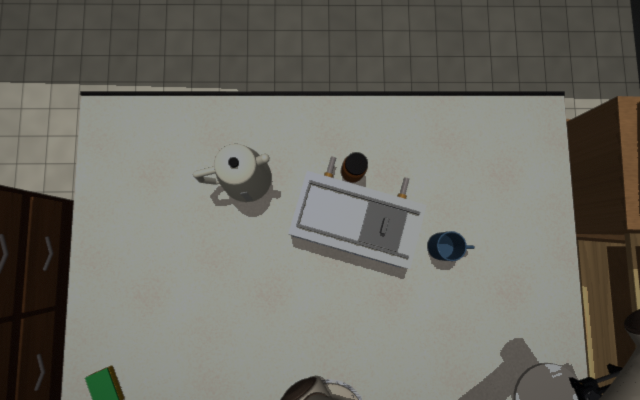

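View pics/side0.png

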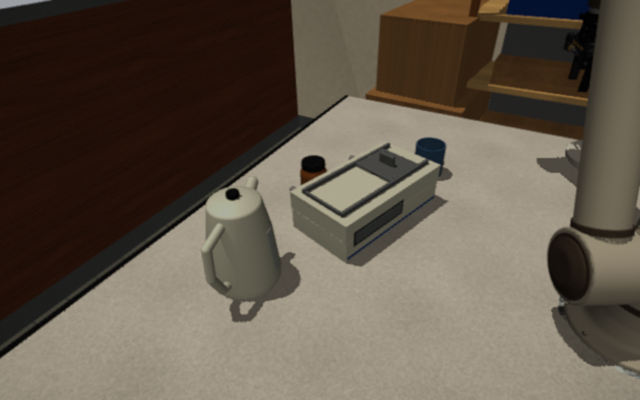

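View pics/wrist0.png

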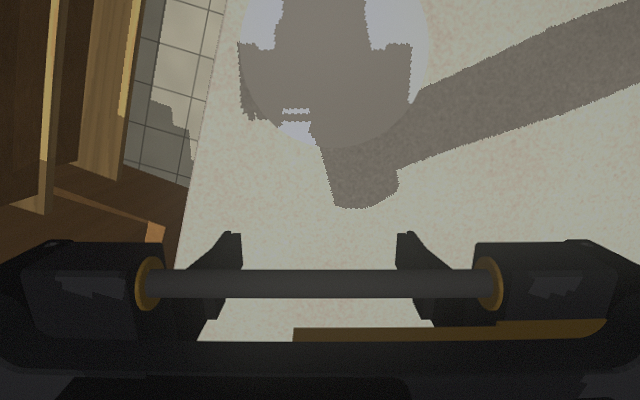

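The top view shows the unit around pixel (357,220), with the dark cover toward its right end and the tab near (385,226). The kettle is at (240,170), jar at (355,165) and mug at (447,246). I'll enlarge it to measure.

Run:
```python
import cv2
i=cv2.imread("pics/top0.png")[150:290,270:480]
cv2.imwrite("pics/top0z.png",cv2.resize(i,None,fx=3.8,fy=3.8,interpolation=cv2.INTER_CUBIC))
i=cv2.imread("pics/side0.png")[130:270,280:460]
cv2.imwrite("pics/side0z.png",cv2.resize(i,None,fx=4,fy=4,interpolation=cv2.INTER_CUBIC))
```

```text
(no output)
```

View pics/top0z.png

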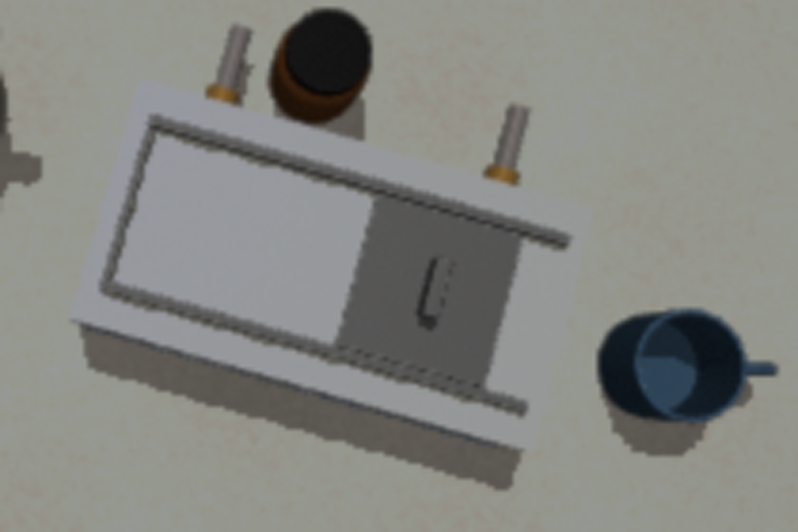

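View pics/side0z.png

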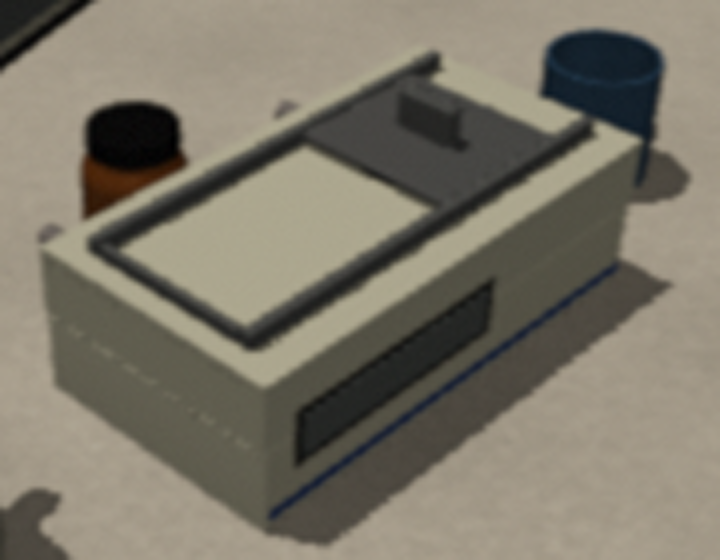

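```bash
cat > h.py <<'E'
import cv2,numpy as np
def ray(c,uv):
    K=np.array([[c["fx"],0,c["cx"]],[0,c["fy"],c["cy"]],[0,0,1]],float)
    p=cv2.undistortPoints(np.array(uv,float).reshape(-1,1,2),K,np.array(c["dist"],float)).reshape(-1,2)
    R=np.array(c["R"]);t=np.array(c["t"])
    return -R.T@t,np.c_[p,np.ones(len(p))]@R
def plane(c,uv,z):
    o,d=ray(c,uv);return o+d*((z-o[2])/d[:,2])[:,None]
def proj(c,X):
    K=np.array([[c["fx"],0,c["cx"]],[0,c["fy"],c["cy"]],[0,0,1]],float)
    return cv2.projectPoints(np.array(X,float).reshape(-1,3),cv2.Rodrigues(np.array(c["R"]))[0],np.array(c["t"],float),K,np.array(c["dist"],float))[0].reshape(-1,2)
E
python3 - <<'E'
from h import *
c=dict(np.load("top0.npz")); s=dict(np.load("side0.npz"))
z=lambda L:np.array(L)/3.8+[270-.5+.13,150-.5+.13]
zs=lambda L:np.array(L)/4+[280-.4,130-.4]
D=plane(c,z([(140,85),(592,207),(525,450),(75,320)]),.106)
print("deck",D.round(4),np.linalg.norm(np.diff(D,axis=0),axis=1), D.mean(0))
P=plane(c,z([(373,195),(522,238),(488,390),(337,345)]),.116)
print("plate",P.round(4),np.linalg.norm(np.diff(P,axis=0),axis=1),P.mean(0))
ds=plane(s,zs([(42,248),(265,388),(642,145)]),.106);print("side deck",ds.round(4),np.linalg.norm(np.diff(ds,axis=0),axis=1))
bs=plane(s,zs([(270,518),(615,268)]),.0);print("side base",bs.round(4))
ps=plane(s,zs([(308,133),(438,207)]),.116);print("side plate",ps.round(4))
# fit unit with deck corners
U=np.array([[.09,.17],[.09,-.17],[-.09,-.17],[-.09,.17]])
W=D[:,:2];a=U-U.mean(0);b=W-W.mean(0)
th=np.arctan2((a[:,0]*b[:,1]-a[:,1]*b[:,0]).sum(),(a*b).sum());print("yaw",np.degrees(th),W.mean(0))
R=np.array([[np.cos(th),-np.sin(th)],[np.sin(th),np.cos(th)]])
print("res",((W-W.mean(0))@R-U).round(4))
print("plate in unit",((P[:,:2]-W.mean(0))@R).round(4))
print("side in unit",((ds[:,:2]-W.mean(0))@R).round(4),((ps[:,:2]-W.mean(0))@R).round(4),((bs[:,:2]-W.mean(0))@R).round(4))
E
```

```text
deck [[ 0.6846  0.0588  0.106 ]
 [ 0.5945 -0.2648  0.106 ]
 [ 0.4228 -0.2107  0.106 ]
 [ 0.5161  0.1054  0.106 ]] [0.33589243 0.18009203 0.32954011] [ 0.55450185 -0.07784054  0.106     ]
plate [[ 0.6027 -0.106   0.116 ]
 [ 0.5715 -0.211   0.116 ]
 [ 0.4649 -0.1835  0.116 ]
 [ 0.497  -0.0784  0.116 ]] [0.10957129 0.11007565 0.10995633] [ 0.53405477 -0.14472816  0.116     ]
side deck [[ 0.6905  0.0575  0.106 ]
 [ 0.52    0.1075  0.106 ]
 [ 0.4216 -0.2131  0.106 ]] [0.17775674 0.33533001]
side base [[ 0.5228  0.0933  0.    ]
 [ 0.4282 -0.2275  0.    ]]
side plate [[ 0.6044 -0.1143  0.116 ]
 [ 0.5012 -0.0748  0.116 ]]
yaw -16.11138432824683 [ 0.55450185 -0.07784054]
res [[-0.0029 -0.0027]
 [ 0.0003  0.0015]
 [ 0.0003  0.0058]
 [ 0.0023 -0.0046]]
plate in unit [[ 0.0541 -0.0137]
 [ 0.0533 -0.1232]
 [-0.0567 -0.1264]
 [-0.0551 -0.0164]]
side in unit [[ 0.0931  0.1678]
 [-0.0846  0.1684]
 [-0.0902 -0.1668]] [[ 0.0581 -0.0212]
 [-0.0521 -0.0119]] [[-0.078   0.1556]
 [-0.0798 -0.1788]]
```

```bash
python3 -m crank '[[-1,[0,0,0],[0,0,0.183]],[-1,[0,0,0],[0,0,0.183]],[-1,[0,0,0],[0,0,0.183]],[-1,[0,0,0],[0,0,0.183]],[-1,[-0.15,0.37,0],[0,0,0]],[-1,[-0.15,0.37,0],[0,0,0]],[-1,[-0.15,0.37,0],[0,0,0]],[-1,[-0.15,0.37,0],[0,0,0]]]'
```

```text
time_s: 0.95
tcp_pos: [0.2807, -0.471, 0.2222]
ee_rot: [[-0.961, 0.277, -0.0], [0.277, 0.961, 0.001], [0.0, 0.0, -1.0]]
wrist_force: [1.0, -0.4, 0.1]
gripper_width: 1.002
```

```bash
python3 -m crank '[[-1,[-0.15,0.37,0],[0,0,0]],[-1,[-0.15,0.37,0],[0,0,0]],[-1,[-0.15,0.37,0],[0,0,0]],[-1,[-0.15,0.37,0],[0,0,0]],[-1,[-0.15,0.37,0],[0,0,0]],[-1,[-0.15,0.37,0],[0,0,0]],[-1,[-0.15,0.37,0],[0,0,0]],[-1,[-0.15,0.37,0],[0,0,0]]]'
python3 - <<'E'
from station import r
s=r.sense();print(s["joints"].round(1))
E
```

```text
time_s: 1.75
tcp_pos: [0.478, -0.2195, 0.2224]
ee_rot: [[-0.961, 0.276, -0.0], [0.276, 0.961, 0.0], [0.0, 0.0, -1.0]]
wrist_force: [0.3, -0.4, 0.1]
gripper_width: 1.004
[ -7.   12.4 -13.4  -0.  -64.2 -99.1]
```

```bash
python3 -m crank '[[-1,[0,0,0],[0,0,-0.19]],[-1,[0,0,0],[0,0,-0.19]],[-1,[0,0,0],[0,0,-0.19]],[-1,[0,0,0],[0,0,-0.19]],[-1,[0,0,0],[0,0,-0.19]],[-1,[0,0,0],[0,0,-0.19]],[-1,[0,0,0],[0,0,-0.19]],[-1,[0,0,0],[0,0,-0.19]]]'
```

```text
time_s: 2.55
tcp_pos: [0.4771, -0.221, 0.2222]
ee_rot: [[-0.606, -0.795, -0.001], [-0.795, 0.606, 0.0], [0.0, 0.001, -1.0]]
wrist_force: [1.5, 0.3, -0.7]
gripper_width: 0.999
```

```bash
python3 -m crank '[[-1,[0,0,0],[0,0,-0.19]],[-1,[0,0,0],[0,0,-0.19]],[-1,[0,0,0],[0,0,-0.19]],[-1,[0,0,0],[0,0,-0.19]],[-1,[0,0,0],[0,0,-0.19]],[-1,[0,0,0],[0,0,-0.19]],[-1,[0,0,0],[0,0,-0.19]],[-1,[0,0,0],[0,0,-0.19]]]'
```

```text
time_s: 3.35
tcp_pos: [0.4771, -0.221, 0.2222]
ee_rot: [[0.516, -0.856, -0.001], [-0.856, -0.517, 0.0], [-0.001, 0.0, -1.0]]
wrist_force: [-0.2, -0.4, 0.5]
gripper_width: 0.997
```

```bash
python3 -m crank '[[-1,[0,0,0],[0,0,-0.16]],[-1,[0,0,0],[0,0,-0.16]],[-1,[0,0,0],[0,0,-0.16]],[-1,[0,0,0],[0,0,-0.16]],[-1,[0,0,0],[0,0,-0.16]],[-1,[0,0,0],[0,0,-0.16]],[-1,[0.17,-0.43,0],[0,0,0]],[-1,[0.17,-0.43,0],[0,0,0]]]'
python3 - <<'E'
from station import r
import cv2,numpy as np
s=r.sense();print(s["joints"].round(1),s["tcp_pos"])
c=r.capture("wrist");cv2.imwrite("pics/w1.png",c["img"]);np.savez("w1.npz",**{k:np.array(v) for k,v in c.items()})
E
```

```text
time_s: 4.15
tcp_pos: [0.5338, -0.1477, 0.2226]
ee_rot: [[0.96, -0.279, -0.0], [-0.279, -0.96, 0.0], [-0.0, -0.0, -1.0]]
wrist_force: [0.7, -0.2, 1.0]
gripper_width: 1.001
[  1.3  15.1  -9.7  -0.  -65.2  72.5] [ 0.53377775 -0.14772341  0.22262082]
```

View pics/w1.png

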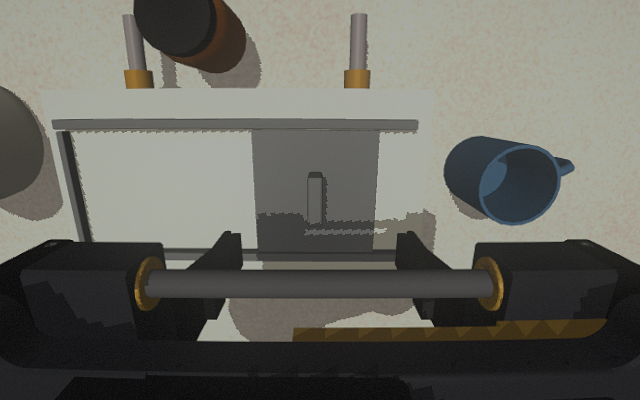

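The wrist view shows the cover plate at columns 255–380, with the tab at about (315,200). I'll zoom in for exact points.

Run:
```python
import cv2
i=cv2.imread("pics/w1.png")[110:270,230:430]
cv2.imwrite("pics/w1z.png",cv2.resize(i,None,fx=4,fy=3.75,interpolation=cv2.INTER_NEAREST)[:,:])
```

```text
(no output)
```

View pics/w1z.png

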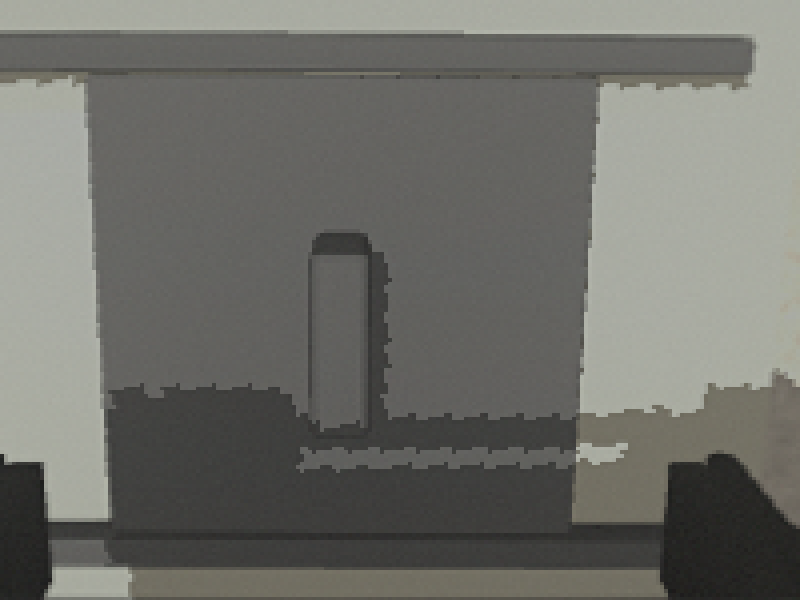

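Run:
```python
from h import *
c=dict(np.load("w1.npz"))
z=lambda L:np.array(L)/[4,3.75]+[230-.4,110-.4]
print("cam",(-c["R"].T@c["t"]).round(3))
T=plane(c,z([(312,254),(369,254),(368,432),(311,432)]),.142);print("tab",T.round(4),T.mean(0).round(4),np.linalg.norm(np.diff(T,axis=0),axis=1).round(4))
P=plane(c,z([(88,76),(598,80),(572,522),(109,522)]),.116);print("plate",P.round(4),P.mean(0).round(4),np.linalg.norm(np.diff(P,axis=0),axis=1).round(4))
Rr=plane(c,np.array([[230+752/4.,110+38/3.75],[52,121]]),.118);print("rail",Rr.round(4))
ang=lambda v:np.degrees(np.arctan2(v[1],v[0]))
print("yaws tab",ang(T[0]-T[3])," ",ang(T[1]-T[2]),"plate edges x",ang(P[0]-P[3]),ang(P[1]-P[2]),"plate y",ang(P[0]-P[1])-90,"rail",ang(Rr[1]-Rr[0])-90)
```

```text
cam [ 0.607 -0.17   0.383]
tab [[ 0.558  -0.1468  0.142 ]
 [ 0.5549 -0.1575  0.142 ]
 [ 0.5168 -0.1464  0.142 ]
 [ 0.5201 -0.1352  0.142 ]] [ 0.5375 -0.1465  0.142 ] [0.0112 0.0397 0.0117]
plate [[ 0.6046 -0.1111  0.116 ]
 [ 0.5741 -0.213   0.116 ]
 [ 0.471  -0.1828  0.116 ]
 [ 0.5009 -0.0794  0.116 ]] [ 0.5377 -0.1466  0.116 ] [0.1064 0.1075 0.1076]
rail [[ 0.574  -0.2456  0.118 ]
 [ 0.6601  0.0483  0.118 ]]
yaws tab -17.037169450093202   -16.308501126213244 plate edges x -16.993978314963808 -16.3351223821667 plate y -16.661473294367966 rail -16.331280035837224
```

```bash
python3 -m crank '[[-0.4,[0.03,-0.02,0.2],[0,0,0]],[-0.4,[0,0,0.3],[0,0,0]],[-0.4,[0,0,0.3],[0,0,0]],[-0.4,[0,0,0.2],[0,0,0]],[-0.4,[0,0,0],[0,0,0]],[1,[0,0,0],[0,0,0]],[1,[0,0,0],[0,0,0]],[1,[0,0,0],[0,0,0]]]'
```

```text
time_s: 5.0
tcp_pos: [0.5381, -0.1468, 0.124]
ee_rot: [[0.961, -0.276, 0.003], [-0.276, -0.961, -0.0], [0.003, -0.001, -1.0]]
wrist_force: [0.5, 0.6, 0.6]
gripper_width: 0.513
```

```bash
python3 -m crank '[[1,[0,0,0],[0,0,0]],[1,[0,0,0],[0,0,0]],[1,[0,0,0],[0,0,0]]]'
```

```text
time_s: 5.3
tcp_pos: [0.5373, -0.1468, 0.1229]
ee_rot: [[0.961, -0.276, 0.001], [-0.276, -0.961, 0.0], [0.001, -0.0, -1.0]]
wrist_force: [0.4, -0.1, -0.1]
gripper_width: 0.24
```

```bash
python3 -m crank '[[1,[0,0,0],[0,0,0]],[1,[0,0,0],[0,0,0]],[1,[0,0,0],[0,0,0]]]'
```

```text
time_s: 5.6
tcp_pos: [0.5374, -0.1463, 0.1227]
ee_rot: [[0.961, -0.277, 0.001], [-0.277, -0.961, 0.001], [0.0, -0.001, -1.0]]
wrist_force: [0.4, 3.6, 1.8]
gripper_width: 0.138
```

```bash
python3 -m crank '[[1,[0,-0.1,0],[0,0,0]],[1,[0,-0.2,0],[0,0,0]],[1,[0,-0.2,0],[0,0,0]],[1,[0,-0.2,0],[0,0,0]],[1,[0,-0.2,0],[0,0,0]],[1,[0,-0.15,0],[0,0,0]],[1,[0,-0.08,0],[0,0,0]],[1,[0,0,0],[0,0,0]]]'
```

```text
time_s: 6.4
tcp_pos: [0.5699, -0.0369, 0.1228]
ee_rot: [[0.961, -0.275, 0.003], [-0.275, -0.961, 0.001], [0.002, -0.002, -1.0]]
wrist_force: [4.8, 0.9, -0.6]
gripper_width: 0.137
```

```bash
python3 -m crank '[[1,[0,-0.03,0],[0,0,0]],[1,[0,0,0],[0,0,0]],[1,[0,0,0],[0,0,0]]]'
```

```text
time_s: 6.7
tcp_pos: [0.5701, -0.0359, 0.1227]
ee_rot: [[0.961, -0.277, 0.002], [-0.277, -0.961, -0.0], [0.002, -0.0, -1.0]]
wrist_force: [5.1, -2.9, -1.3]
gripper_width: 0.135
```

```bash
python3 -m crank '[[0,[0,0,0],[0,0,0]],[0,[0,0,0],[0,0,0]],[0,[0,0,0],[0,0,0]],[0,[0,0,-0.25],[0,0,0]],[0,[0,0,-0.4],[0,0,0.007]],[0,[0,0.3,-0.3],[0,0,0]],[0,[0,0.4,0],[0,0,0]],[0,[0,0.45,0],[0,0,0]]]'
python3 - <<'E'
from station import r
import cv2,numpy as np
s=r.sense();print(s["joints"].round(1),s["tcp_pos"])
for n in("wrist","top"):
    c=r.capture(n);cv2.imwrite(f"pics/{n}2.png",c["img"]);np.savez(f"{n}2.npz",**{k:np.array(v) for k,v in c.items()})
i=cv2.imread("pics/wrist2.png")[100:260,220:420]
cv2.imwrite("pics/w2z.png",cv2.resize(i,None,fx=4,fy=3.75,interpolation=cv2.INTER_NEAREST))
E
```

```text
time_s: 7.5
tcp_pos: [0.5367, -0.1459, 0.2189]
ee_rot: [[0.96, -0.28, 0.002], [-0.28, -0.96, 0.0], [0.002, -0.001, -1.0]]
wrist_force: [0.5, -0.4, -0.5]
gripper_width: 0.501
[  1.5  15.5  -9.8  -0.  -64.7  72.3] [ 0.53668291 -0.14588463  0.21886347]
```

View pics/wrist2.png

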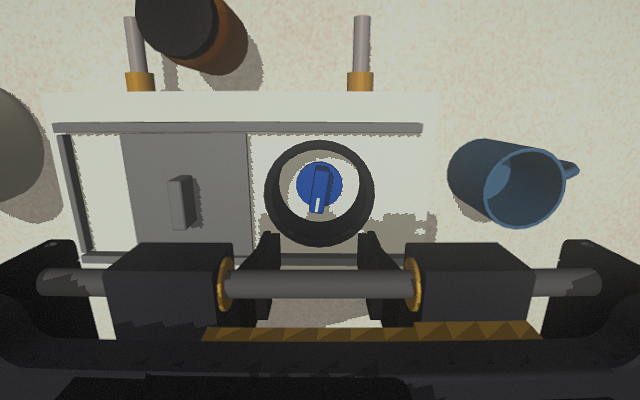

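View pics/w2z.png

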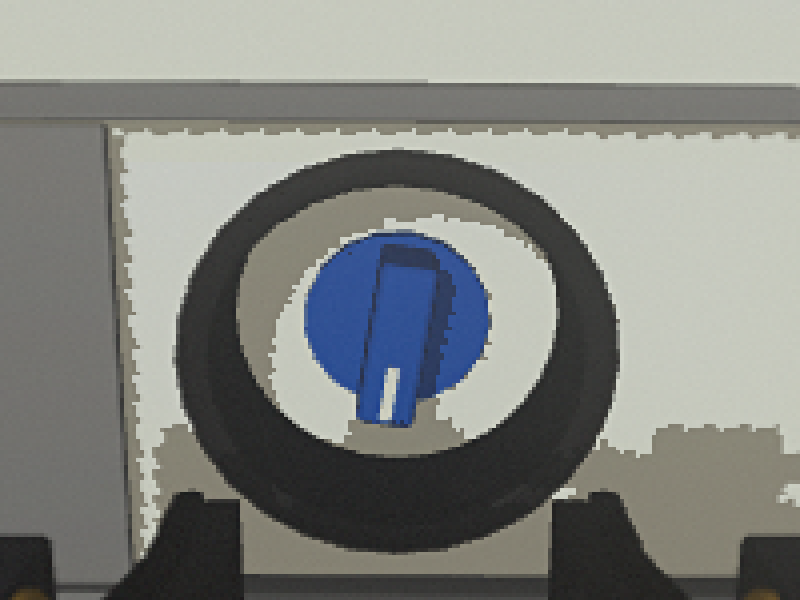

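The cover is open. The knob's bar is at about (318,188), its pointer end toward the bottom and a few degrees off the tool's x axis. Next I'll measure the bar and the lip.

Run:
```python
from h import *
c=dict(np.load("wrist2.npz"))
z=lambda L:np.array(L)/[4,3.75]+[220-.4,100-.4]
T=plane(c,z([(382,267),(437,269),(412,425),(357,423)]),.097);print("bar",T.round(4),T.mean(0).round(4),np.linalg.norm(np.diff(T,axis=0),axis=1).round(4))
ang=lambda v:np.degrees(np.arctan2(v[1],v[0]))
print(ang(T[0]-T[3]),ang(T[1]-T[2]),ang(T[0]-T[1])-90)
g=c["img"];h=cv2.cvtColor(g,cv2.COLOR_BGR2HSV)
m=(h[...,0]>105)&(h[...,0]<130)&(h[...,1]>120);m[:, :260]=0;m[:,380:]=0
v,u=np.nonzero(m);print(len(u),u.min(),u.max(),v.min(),v.max())
L=plane(c,z([(397,150),(177,350),(619,350)]),.111);print("lip outer far/left/right",L.round(4),"LR mid",(L[1]+L[2])/2, np.linalg.norm(L[1]-L[2]))
n=plane(c,z([(397,551)]),.111);print(n,(n[0]+L[0])/2,np.linalg.norm(n[0]-L[0]))
D=plane(c,z([(304,312),(491,312),(398,231)]),.068);print("disc",D.round(4),(D[0]+D[1])/2)
f=plane(c,np.array([[275,235],[360,235]]),.2);print("fingers",f)
```

```text
bar [[ 0.5567 -0.1493  0.097 ]
 [ 0.5528 -0.1612  0.097 ]
 [ 0.5159 -0.1447  0.097 ]
 [ 0.52   -0.1323  0.097 ]] [ 0.5363 -0.1468  0.097 ] [0.0126 0.0404 0.013 ]
-24.792974164129628 -24.108998300124952 -18.445762411749044
1532 296 341 162 213
lip outer far/left/right [[ 0.5841 -0.1608  0.111 ]
 [ 0.5529 -0.101   0.111 ]
 [ 0.5257 -0.1949  0.111 ]] LR mid [ 0.53929878 -0.14798121  0.111     ] 0.09777740222564793
[[ 0.48974395 -0.13337255  0.111     ]] [ 0.53693337 -0.14707479  0.111     ] 0.09827702373249596
disc [[ 0.545  -0.1248  0.068 ]
 [ 0.5317 -0.1704  0.068 ]
 [ 0.5596 -0.1539  0.068 ]] [ 0.5383704  -0.14760724  0.068     ]
fingers [[ 0.54428752 -0.12113276  0.2       ]
 [ 0.52971496 -0.17137441  0.2       ]]
```

```bash
python3 -m crank '[[0.34,[0.007,0.007,0],[0,0,0.18]],[0.34,[0,0,0.2],[0,0,0]],[0.34,[0,0,0.3],[0,0,0]],[0.34,[0,0,0.3],[0,0,0]],[0.34,[0,0,0.15],[0,0,0]],[0.34,[0,0,0],[0,0,0]]]'
python3 - <<'E'
from station import r
import cv2,numpy as np
c=r.capture("wrist");cv2.imwrite(f"pics/w3.png",c["img"]);s=r.sense();print(s["moment"],s["gripper_width"],s["tcp_pos"])
E
```

```text
time_s: 8.2
tcp_pos: [0.5351, -0.1459, 0.1198]
ee_rot: [[0.91, -0.414, -0.007], [-0.414, -0.91, 0.001], [-0.007, 0.002, -1.0]]
wrist_force: [-0.5, -0.4, 0.4]
gripper_width: 0.333
[-0.0281258   0.08591948  0.0059022 ] 0.3265306667484821 [ 0.53664298 -0.14614468  0.12164691]
```

View pics/w3.png

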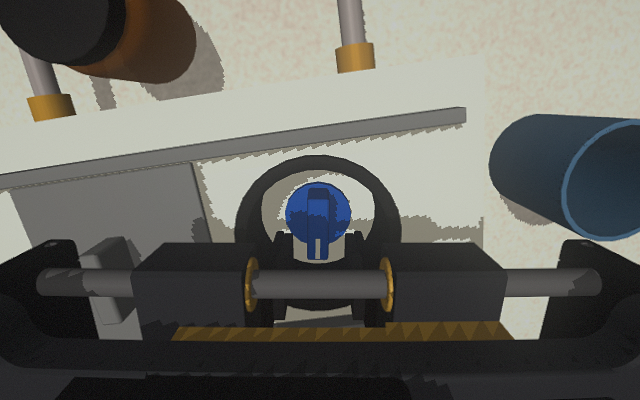

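The bar is now upright at column 318, centred between the fingertips (292 to 346). Descending.

```bash
python3 -m crank '[[0.34,[0,0,0.15],[0,0,0]],[0.34,[0,0,0.15],[0,0,0]],[0.34,[0,0,0.15],[0,0,0]],[0.34,[0,0,0.05],[0,0,0]],[0.34,[0,0,0],[0,0,0]],[1,[0,0,0],[0,0,0]],[1,[0,0,0],[0,0,0]],[1,[0,0,0],[0,0,0]]]'
python3 -m crank '[[1,[0,0,0],[0,0,0]],[1,[0,0,0],[0,0,0]],[1,[0,0,0],[0,0,0]]]'
python3 -c "
from station import r
s=r.sense();print(s['moment'],s['joints'].round(2))"
```

```text
time_s: 9.05
tcp_pos: [0.5379, -0.1466, 0.0735]
ee_rot: [[0.91, -0.414, 0.002], [-0.414, -0.91, -0.0], [0.002, -0.001, -1.0]]
wrist_force: [-0.3, 0.9, 1.3]
gripper_width: 0.155
time_s: 9.35
tcp_pos: [0.5379, -0.1466, 0.0734]
ee_rot: [[0.91, -0.414, 0.001], [-0.414, -0.91, -0.0], [0.001, -0.0, -1.0]]
wrist_force: [-0.3, 0.8, 5.4]
gripper_width: 0.158
[0.07556708 0.43280606 0.07046204] [ 1.430e+00  2.432e+01 -2.016e+01  3.000e-02 -4.544e+01  6.411e+01]
```

```bash
cat > q.py <<'E'
from station import r
s=r.sense();print("M",s['moment'].round(3),"F",s['wrist_force'].round(1),"j6",s['joints'][5].round(2),"w",round(s["gripper_width"],3))
E
python3 -m crank '[[1,[0,0,0],[0,0,0.07]],[1,[0,0,0],[0,0,0.07]]]'; python3 q.py
```

```text
time_s: 9.55
tcp_pos: [0.5379, -0.1467, 0.0734]
ee_rot: [[0.858, -0.513, 0.001], [-0.513, -0.858, -0.001], [0.001, -0.0, -1.0]]
wrist_force: [-0.9, 0.8, 5.5]
gripper_width: 0.157
M [-0.132  0.438  0.065] F [-0.9  0.8  5.5] j6 57.69 w 0.157
```

```bash
python3 -m crank '[[1,[0,0,0],[0,0,0.07]],[1,[0,0,0],[0,0,0.07]]]'; python3 q.py
```

```text
time_s: 9.75
tcp_pos: [0.5378, -0.1468, 0.0734]
ee_rot: [[0.797, -0.604, 0.001], [-0.604, -0.797, -0.001], [0.001, -0.0, -1.0]]
wrist_force: [-1.2, -0.3, 6.5]
gripper_width: 0.162
M [-0.234  0.454  0.082] F [-1.2 -0.3  6.5] j6 51.39 w 0.162
```

```bash
python3 -m crank '[[1,[0,0,0],[0,0,0.07]],[1,[0,0,0],[0,0,0.07]]]'; python3 q.py
```

```text
time_s: 9.95
tcp_pos: [0.5377, -0.1469, 0.0734]
ee_rot: [[0.726, -0.688, 0.001], [-0.688, -0.726, -0.001], [0.001, -0.0, -1.0]]
wrist_force: [-1.9, -1.1, 5.3]
gripper_width: 0.157
M [-0.304  0.507  0.065] F [-1.9 -1.1  5.3] j6 45.09 w 0.157
```

```bash
python3 -m crank '[[1,[0,0,0],[0,0,0.06]],[1,[0,0,0],[0,0,0.06]]]'; python3 q.py
```

```text
time_s: 10.15
tcp_pos: [0.5376, -0.1469, 0.0734]
ee_rot: [[0.658, -0.753, 0.001], [-0.753, -0.658, -0.001], [0.001, 0.0, -1.0]]
wrist_force: [-1.0, -0.7, 6.9]
gripper_width: 0.157
M [-0.329  0.509  0.13 ] F [-1.  -0.7  6.9] j6 39.71 w 0.157
```

```bash
python3 -m crank '[[1,[0,0,0],[0,0,0.06]],[1,[0,0,0],[0,0,0]]]'; python3 q.py
```

```text
time_s: 10.35
tcp_pos: [0.5376, -0.147, 0.0735]
ee_rot: [[0.622, -0.783, 0.001], [-0.783, -0.622, -0.001], [0.001, -0.0, -1.0]]
wrist_force: [-1.8, -0.9, 5.8]
gripper_width: 0.163
M [-0.342  0.492 -0.09 ] F [-1.8 -0.9  5.8] j6 37.05 w 0.163
```

```bash
python3 -m crank '[[1,[0,0,0],[0,0,0.04]],[1,[0,0,0],[0,0,0]]]'; python3 q.py
```

```text
time_s: 10.55
tcp_pos: [0.5376, -0.147, 0.0734]
ee_rot: [[0.598, -0.802, 0.001], [-0.802, -0.598, -0.001], [0.001, 0.0, -1.0]]
wrist_force: [-1.4, -0.9, 4.9]
gripper_width: 0.157
M [-0.452  0.558 -0.072] F [-1.4 -0.9  4.9] j6 35.27 w 0.157
```

```bash
python3 -m crank '[[1,[0,0,0],[0,0,0.06]],[1,[0,0,0],[0,0,0.06]]]'; python3 q.py
```

```text
time_s: 10.75
tcp_pos: [0.5375, -0.147, 0.0734]
ee_rot: [[0.519, -0.855, 0.0], [-0.855, -0.519, -0.001], [0.001, 0.0, -1.0]]
wrist_force: [-1.2, -1.5, 5.4]
gripper_width: 0.159
M [-0.434  0.628  0.072] F [-1.2 -1.5  5.4] j6 29.81 w 0.159
```

```bash
python3 -m crank '[[1,[0,0,0],[0,0,0.06]]]'; python3 q.py
```

```text
time_s: 10.85
tcp_pos: [0.5374, -0.1471, 0.0734]
ee_rot: [[0.478, -0.878, 0.0], [-0.878, -0.478, -0.001], [0.001, 0.0, -1.0]]
wrist_force: [-2.3, -1.1, 5.7]
gripper_width: 0.163
M [-0.487  0.651  0.066] F [-2.3 -1.1  5.7] j6 27.11 w 0.163
```

Still free turning, at about 0.07 N m. I'll continue in small steps.

```bash
python3 -m crank '[[1,[0,0,0],[0,0,0.06]],[1,[0,0,0],[0,0,0.06]]]'; python3 q.py
```

```text
time_s: 11.05
tcp_pos: [0.5374, -0.1471, 0.0734]
ee_rot: [[0.394, -0.919, 0.0], [-0.919, -0.394, -0.001], [0.001, 0.0, -1.0]]
wrist_force: [-1.6, -1.7, 6.3]
gripper_width: 0.154
M [-0.494  0.68   0.249] F [-1.6 -1.7  6.3] j6 21.72 w 0.154
```

```bash
python3 -m crank '[[1,[0,0,0],[0,0,0.06]]]'; python3 q.py
```

```text
time_s: 11.15
tcp_pos: [0.5373, -0.1471, 0.0734]
ee_rot: [[0.35, -0.937, -0.0], [-0.937, -0.35, -0.001], [0.001, 0.001, -1.0]]
wrist_force: [-1.7, -2.0, 5.5]
gripper_width: 0.162
M [-0.479  0.682  0.277] F [-1.7 -2.   5.5] j6 19.03 w 0.162
```

```bash
python3 -m crank '[[1,[0,0,0],[0,0,0.03]],[1,[0,0,0],[0,0,0.02]]]'; python3 q.py;python3 -m crank '[[1,[0,0,0],[0,0,0]]]'; python3 q.py;python3 -m crank '[[1,[0,0,0],[0,0,0]]]'; python3 q.py
```

```text
time_s: 11.35
tcp_pos: [0.5373, -0.1471, 0.0734]
ee_rot: [[0.314, -0.949, -0.0], [-0.949, -0.314, -0.001], [0.001, 0.001, -1.0]]
wrist_force: [-1.3, -1.6, 7.5]
gripper_width: 0.161
M [-0.488  0.692  0.283] F [-1.3 -1.6  7.5] j6 16.86 w 0.161
time_s: 11.45
tcp_pos: [0.5373, -0.1471, 0.0734]
ee_rot: [[0.315, -0.949, -0.0], [-0.949, -0.315, -0.001], [0.001, 0.001, -1.0]]
wrist_force: [-1.4, -1.6, 6.1]
gripper_width: 0.156
M [-0.525  0.704  0.191] F [-1.4 -1.6  6.1] j6 16.88 w 0.156
time_s: 11.55
tcp_pos: [0.5373, -0.1471, 0.0734]
ee_rot: [[0.315, -0.949, -0.0], [-0.949, -0.315, -0.001], [0.001, 0.001, -1.0]]
wrist_force: [-1.4, -1.6, 6.4]
gripper_width: 0.159
M [-0.534  0.691  0.205] F [-1.4 -1.6  6.4] j6 16.89 w 0.159
```

```bash
python3 -m crank '[[1,[0,0,0],[0,0,0.02]],[1,[0,0,0],[0,0,0.02]],[1,[0,0,0],[0,0,0.013]]]'; python3 q.py;python3 -m crank '[[1,[0,0,0],[0,0,0]]]'; python3 q.py;python3 -m crank '[[1,[0,0,0],[0,0,0]],[1,[0,0,0],[0,0,0]],[1,[0,0,0],[0,0,0]]]'; python3 q.py;python3 -m crank '[[1,[0,0,0],[0,0,0]],[1,[0,0,0],[0,0,0]],[1,[0,0,0],[0,0,0]]]'; python3 q.py
```

```text
time_s: 11.85
tcp_pos: [0.5372, -0.1471, 0.0734]
ee_rot: [[0.275, -0.961, -0.0], [-0.961, -0.275, -0.001], [0.001, 0.001, -1.0]]
wrist_force: [-2.8, -1.7, 6.1]
gripper_width: 0.164
M [-0.521  0.72   0.332] F [-2.8 -1.7  6.1] j6 14.5 w 0.164
time_s: 11.95
tcp_pos: [0.5372, -0.1472, 0.0734]
ee_rot: [[0.275, -0.961, -0.0], [-0.961, -0.275, -0.001], [0.001, 0.001, -1.0]]
wrist_force: [-3.3, -1.0, 5.8]
gripper_width: 0.161
M [-0.593  0.726  0.29 ] F [-3.3 -1.   5.8] j6 14.51 w 0.161
time_s: 12.25
tcp_pos: [0.5372, -0.1472, 0.0734]
ee_rot: [[0.275, -0.961, -0.0], [-0.961, -0.275, -0.001], [0.001, 0.001, -1.0]]
wrist_force: [-2.5, -1.3, 5.5]
gripper_width: 0.16
M [-0.501  0.766  0.23 ] F [-2.5 -1.3  5.5] j6 14.52 w 0.16
time_s: 12.55
tcp_pos: [0.5372, -0.1471, 0.0734]
ee_rot: [[0.275, -0.961, -0.0], [-0.961, -0.275, -0.001], [0.001, 0.001, -1.0]]
wrist_force: [-2.6, -1.3, 6.7]
gripper_width: 0.16
M [-0.48   0.728  0.302] F [-2.6 -1.3  6.7] j6 14.52 w 0.16
```

```bash
python3 -m crank '[[1,[0,0,0],[0,0,0]]]' >/dev/null; python3 q.py;python3 -m crank '[[1,[0,0,0],[0,0,0]]]'>/dev/null; python3 q.py;python3 -m crank '[[1,[0,0,0],[0,0,0]]]'>/dev/null; python3 q.py;python3 -m crank '[[1,[0,0,0],[0,0,0]]]'>/dev/null; python3 q.py;python3 -m crank '[[1,[0,0,0],[0,0,0]]]'>/dev/null; python3 q.py
```

```text
M [-0.498  0.669  0.287] F [-1.9 -1.1  6.9] j6 14.52 w 0.16
M [-0.519  0.706  0.31 ] F [-2.3 -2.2  6.6] j6 14.52 w 0.155
M [-0.532  0.7    0.282] F [-2.3 -0.8  6.3] j6 14.52 w 0.163
M [-0.533  0.707  0.248] F [-1.6 -2.3  6.4] j6 14.52 w 0.157
M [-0.494  0.651  0.24 ] F [-1.8 -1.3  6.4] j6 14.52 w 0.154
```

```bash
python3 -m crank '[[1,[0,0,0],[0,0,0.01]],[1,[0,0,0],[0,0,0.01]]]'>/dev/null; python3 q.py;python3 -m crank '[[1,[0,0,0],[0,0,0]]]'>/dev/null; python3 q.py;python3 -m crank '[[1,[0,0,0],[0,0,0]],[1,[0,0,0],[0,0,0]]]'>/dev/null; python3 q.py;python3 -m crank '[[1,[0,0,0],[0,0,0]],[1,[0,0,0],[0,0,0]]]'>/dev/null; python3 q.py;python3 -m crank '[[1,[0,0,0],[0,0,0]],[1,[0,0,0],[0,0,0]]]'>/dev/null; python3 q.py
```

```text
M [-0.524  0.725  0.361] F [-2.5 -1.   6.3] j6 13.62 w 0.155
M [-0.62   0.741  0.292] F [-1.6 -1.8  6.8] j6 13.62 w 0.157
M [-0.528  0.707  0.285] F [-2.6 -2.3  6.8] j6 13.63 w 0.157
M [-0.511  0.673  0.365] F [-1.9 -2.1  6.1] j6 13.63 w 0.157
M [-0.519  0.716  0.313] F [-2.9 -1.4  6.2] j6 13.62 w 0.159
```

Holding at about 0.31 N m at rest, with a moving peak of about 0.36. Now I'll release part-open and retreat straight up.

```bash
python3 -m crank '[[0.34,[0,0,0],[0,0,0]],[0.34,[0,0,0],[0,0,0]],[0.34,[0,0,0],[0,0,0]],[0.34,[0,0,-0.1],[0,0,0]],[0.34,[0,0,-0.2],[0,0,0]],[0.34,[0,0,-0.4],[0,0,0]],[0.34,[0,0,-0.4],[0,0,0]],[0.34,[0,0,-0.4],[0,0,0]]]'
python3 - <<'E'
from station import r
import cv2,numpy as np
s=r.sense();print(s["tcp_pos"],s["joints"].round(1))
c=r.capture("wrist");cv2.imwrite(f"pics/w4.png",c["img"])
E
```

```text
time_s: 14.75
tcp_pos: [0.5372, -0.1464, 0.2248]
ee_rot: [[0.259, -0.966, 0.0], [-0.966, -0.259, -0.0], [0.0, -0.0, -1.0]]
wrist_force: [0.8, -0.2, 0.2]
gripper_width: 0.329
[ 0.53717882 -0.14644319  0.22475262] [  1.4  15.3  -9.1   0.  -65.6  13.6]
```

View pics/w4.png

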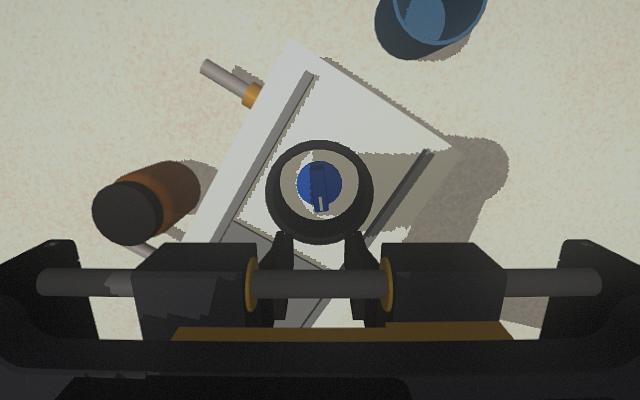

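The bar now runs from (316,165) to (321,210), tilted slightly from the tool axis. I'll measure how much the knob turned back.

Run:
```python
import cv2
i=cv2.imread("pics/w4.png")[130:250,250:400]
cv2.imwrite("pics/w4z.png",cv2.resize(i,None,fx=5,fy=5,interpolation=cv2.INTER_NEAREST))
```

```text
(no output)
```

View pics/w4z.png

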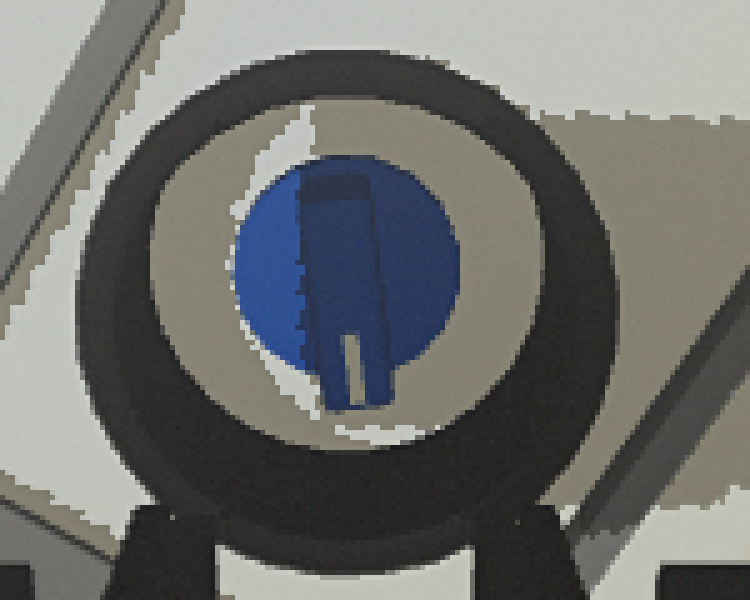

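Run:
```python
from station import r
from h import *
c=r.capture("wrist")
z=lambda L:np.array(L)/5+[250-.4,130-.4]
T=plane(c,z([(303,198),(370,200),(393,404),(325,410)]),.097);print(T.mean(0).round(4),np.linalg.norm(np.diff(T,axis=0),axis=1).round(4))
ang=lambda v:np.degrees(np.arctan2(v[1],v[0]))
print(ang(T[0]-T[3]),ang(T[1]-T[2]), "tool",ang(r.sense()["ee_rot"][:,0]))
print(r.sense()["moment"])
```

```text
[ 0.5412 -0.1472  0.097 ] [0.0128 0.0413 0.0136]
-69.42911142538486 -68.27605813852553 tool -74.93821984601622
[ 0.03978085  0.08633797 -0.0104906 ]
```

The knob sits about 6° back from where the tool released it, and my estimate of the seal moment is only about 0.28. I'll grip again and go a little further for more margin.

```bash
python3 -m crank '[[0.34,[0,0,0],[0,0,-0.135]],[0.34,[0,0,0.4],[0,0,0]],[0.34,[0,0,0.4],[0,0,0]],[0.34,[0,0,0.3],[0,0,0]],[0.34,[0,0,0.2],[0,0,0]],[0.34,[0,0,0.15],[0,0,0]],[0.34,[0,0,0.06],[0,0,0]],[0.34,[0,0,0],[0,0,0]]]'; python3 q.py; python3 -m crank '[[1,[0,0,0],[0,0,0]],[1,[0,0,0],[0,0,0]],[1,[0,0,0],[0,0,0]],[1,[0,0,0],[0,0,0]],[1,[0,0,0],[0,0,0]]]'; python3 q.py
```

```text
time_s: 15.65
tcp_pos: [0.537, -0.1464, 0.071]
ee_rot: [[0.36, -0.933, -0.002], [-0.933, -0.36, 0.0], [-0.001, 0.001, -1.0]]
wrist_force: [0.7, 1.0, 0.0]
gripper_width: 0.325
M [0.01  0.127 0.004] F [0.7 1.  0. ] j6 19.65 w 0.325
time_s: 16.15
tcp_pos: [0.5372, -0.1468, 0.0725]
ee_rot: [[0.36, -0.933, -0.0], [-0.933, -0.36, -0.0], [0.0, 0.0, -1.0]]
wrist_force: [-2.5, -1.6, 6.9]
gripper_width: 0.16
M [-0.245  1.045  0.112] F [-2.5 -1.6  6.9] j6 19.66 w 0.16
```

```bash
for i in 1; do python3 -m crank '[[1,[0,0,0],[0,0,0.03]],[1,[0,0,0],[0,0,0.03]]]'>/dev/null; python3 q.py; done; python3 -m crank '[[1,[0,0,0],[0,0,0.03]]]'>/dev/null; python3 q.py
```

```text
M [-0.262  1.063  0.252] F [-4.1 -1.2  5.3] j6 16.93 w 0.158
M [-0.224  1.009  0.304] F [-3.  -1.4  5.8] j6 15.59 w 0.156
```

```bash
python3 -m crank '[[1,[0,0,0],[0,0,0.02]]]'>/dev/null; python3 q.py; python3 -m crank '[[1,[0,0,0],[0,0,0.02]]]'>/dev/null; python3 q.py
```

```text
M [-0.299  1.002  0.271] F [-2.8 -1.1  4.8] j6 14.7 w 0.16
M [-0.241  1.046  0.367] F [-3.1 -1.1  6.9] j6 13.81 w 0.159
```

```bash
python3 -m crank '[[1,[0,0,0],[0,0,0.02]]]'>/dev/null; python3 q.py; python3 -m crank '[[1,[0,0,0],[0,0,0]]]'>/dev/null; python3 q.py;  python3 -m crank '[[1,[0,0,0],[0,0,0]]]'>/dev/null; python3 q.py; python3 -m crank '[[1,[0,0,0],[0,0,0]]]'>/dev/null; python3 q.py; python3 -m crank '[[1,[0,0,0],[0,0,0]]]'>/dev/null; python3 q.py
```

```text
M [-0.207  1.07   0.393] F [-3.1 -0.7  5.8] j6 12.92 w 0.156
M [-0.29   1.019  0.273] F [-3.  -2.   5.5] j6 12.94 w 0.164
M [-0.249  0.999  0.267] F [-3.1 -0.7  5.5] j6 12.95 w 0.154
M [-0.221  1.027  0.348] F [-3.1 -1.6  6. ] j6 12.95 w 0.16
M [-0.23   1.05   0.279] F [-2.5 -0.8  5.8] j6 12.95 w 0.161
```

```bash
python3 -m crank '[[1,[0,0,0],[0,0,0.01]]]'>/dev/null; python3 q.py; python3 -m crank '[[1,[0,0,0],[0,0,0.005]]]'>/dev/null; python3 q.py;  for k in 1; do python3 -m crank '[[1,[0,0,0],[0,0,0]]]'>/dev/null; python3 q.py; python3 -m crank '[[1,[0,0,0],[0,0,0]],[1,[0,0,0],[0,0,0]]]'>/dev/null; python3 q.py; python3 -m crank '[[1,[0,0,0],[0,0,0]],[1,[0,0,0],[0,0,0]]]'>/dev/null; python3 q.py;  python3 -m crank '[[1,[0,0,0],[0,0,0]],[1,[0,0,0],[0,0,0]]]'>/dev/null; python3 q.py; done
```

```text
M [-0.252  1.045  0.35 ] F [-3.  -1.1  6.1] j6 12.49 w 0.16
M [-0.228  1.052  0.335] F [-2.3 -1.3  5.5] j6 12.27 w 0.153
M [-0.196  1.048  0.372] F [-3.2 -2.   5.5] j6 12.28 w 0.161
M [-0.197  1.021  0.288] F [-3.2 -1.1  6.2] j6 12.28 w 0.157
M [-0.252  1.072  0.411] F [-3.  -1.9  5.6] j6 12.28 w 0.161
M [-0.283  1.006  0.376] F [-3.  -1.2  6.2] j6 12.28 w 0.159
```

Now at about 0.36 at rest and held for more than half a second. Releasing, rising, and turning back to line up with the unit.

```bash
python3 -m crank '[[0.34,[0,0,0],[0,0,0]],[0.34,[0,0,0],[0,0,0]],[0.34,[0,0,0],[0,0,0]],[0.34,[0,0,-0.1],[0,0,0]],[0.34,[0,0,-0.2],[0,0,0]],[0.34,[0,0,-0.4],[0,0,0]],[0.34,[0,0,-0.4],[0,0,0]],[0.34,[0,0,-0.4],[0,0,0]]]'
python3 - <<'E'
from station import r
import cv2,numpy as np
c=r.capture("wrist");i=c["img"][130:250,250:400]
cv2.imwrite("pics/w5z.png",cv2.resize(i,None,fx=5,fy=5,interpolation=cv2.INTER_NEAREST))
E
python3 -m crank '[[0,[0,0,0],[0,0,-0.19]],[0,[0,0,0],[0,0,-0.19]],[0,[0,0,0],[0,0,-0.19]],[0,[0,0,0],[0,0,-0.19]],[0,[0,0,0],[0,0,-0.19]],[0,[0,0,0],[0,0,-0.19]],[0,[0,0,0],[0,0,-0.19]],[0,[0,0,0],[0,0,0]]]'
```

```text
time_s: 18.85
tcp_pos: [0.5373, -0.1464, 0.2238]
ee_rot: [[0.236, -0.972, 0.001], [-0.972, -0.236, -0.0], [0.0, -0.001, -1.0]]
wrist_force: [1.2, -0.5, -0.1]
gripper_width: 0.331
time_s: 19.7
tcp_pos: [0.5375, -0.1464, 0.2219]
ee_rot: [[0.959, -0.284, 0.001], [-0.284, -0.959, 0.0], [0.001, -0.0, -1.0]]
wrist_force: [0.6, -0.9, 0.3]
gripper_width: 0.495
```

View pics/w5z.png

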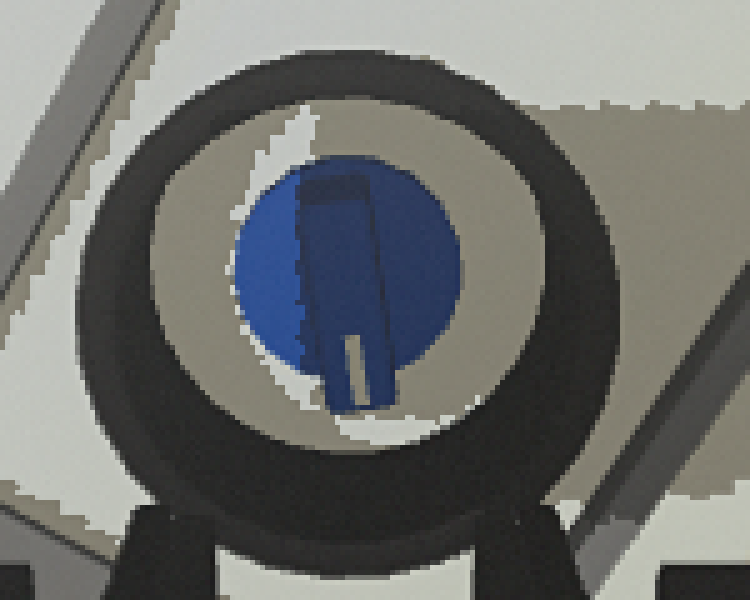

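```bash
python3 -m crank '[[0,[0,-0.4,0],[0,0,0]],[0,[0,-0.4,0],[0,0,0]],[0,[0,-0.35,0.1],[0,0,0]],[0,[0,0,0.4],[0,0,0]],[0,[0,0,0.3],[0,0,0]],[0,[0,0,0.19],[0,0,0]],[0,[0,0,0],[0,0,0]],[1,[0,0,0],[0,0,0]]]';python3 -m crank '[[1,[0,0,0],[0,0,0]],[1,[0,0,0],[0,0,0]],[1,[0,0,0],[0,0,0]],[1,[0,0,0],[0,0,0]],[1,[0,0,0],[0,0,0]]]'
```

```text
time_s: 20.5
tcp_pos: [0.5706, -0.0363, 0.1232]
ee_rot: [[0.958, -0.285, 0.001], [-0.285, -0.958, -0.0], [0.001, 0.0, -1.0]]
wrist_force: [0.8, 0.2, 1.1]
gripper_width: 0.467
time_s: 21.0
tcp_pos: [0.5703, -0.0362, 0.1232]
ee_rot: [[0.959, -0.284, 0.001], [-0.284, -0.959, 0.0], [0.001, -0.0, -1.0]]
wrist_force: [-1.2, 0.5, 1.8]
gripper_width: 0.137
```

```bash
python3 -m crank '[[1,[0,0.1,0],[0,0,0]],[1,[0,0.2,0],[0,0,0]],[1,[0,0.2,0],[0,0,0]],[1,[0,0.2,0],[0,0,0]],[1,[0,0.2,0],[0,0,0]],[1,[0,0.15,0],[0,0,0]],[1,[0,0.1,0],[0,0,0]],[1,[0,0,0],[0,0,0]]]';python3 -m crank '[[1,[0,0.02,0],[0,0,0]],[1,[0,0,0],[0,0,0]],[1,[0,0,0],[0,0,0]]]'
```

```text
time_s: 21.8
tcp_pos: [0.5376, -0.1464, 0.1232]
ee_rot: [[0.958, -0.285, 0.002], [-0.285, -0.958, 0.002], [0.001, -0.002, -1.0]]
wrist_force: [-1.0, 5.3, 5.5]
gripper_width: 0.136
time_s: 22.1
tcp_pos: [0.5377, -0.1465, 0.1232]
ee_rot: [[0.959, -0.284, 0.002], [-0.284, -0.959, 0.003], [0.001, -0.003, -1.0]]
wrist_force: [-0.1, 10.6, 6.6]
gripper_width: 0.138
```

```bash
python3 -m crank '[[1,[0,-0.02,0],[0,0,0]],[0,[0,0,0],[0,0,0]],[0,[0,0,0],[0,0,0]],[0,[0,0,0],[0,0,0]],[0,[0,0,-0.25],[0,0,0]],[0,[0,0,-0.4],[0,0,0]],[0,[0,0,-0.4],[0,0,0]],[0,[0,0,0],[0,0,0]]]'
python3 - <<'E'
from station import r
import cv2,numpy as np
for n in("wrist","top","side"):
    c=r.capture(n);cv2.imwrite(f"pics/{n}6.png",c["img"]);np.savez(f"{n}6.npz",**{k:np.array(v) for k,v in c.items()})
E
```

```text
time_s: 22.9
tcp_pos: [0.5407, -0.1474, 0.2337]
ee_rot: [[0.959, -0.283, 0.012], [-0.283, -0.959, -0.002], [0.012, -0.002, -1.0]]
wrist_force: [0.1, 0.5, 0.7]
gripper_width: 0.492
```

View pics/wrist6.png

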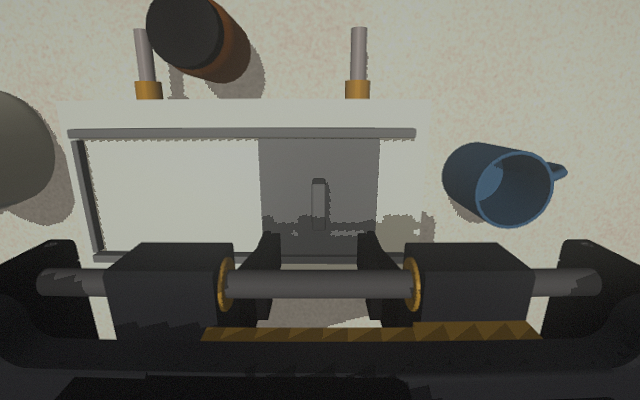

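View pics/side6.png

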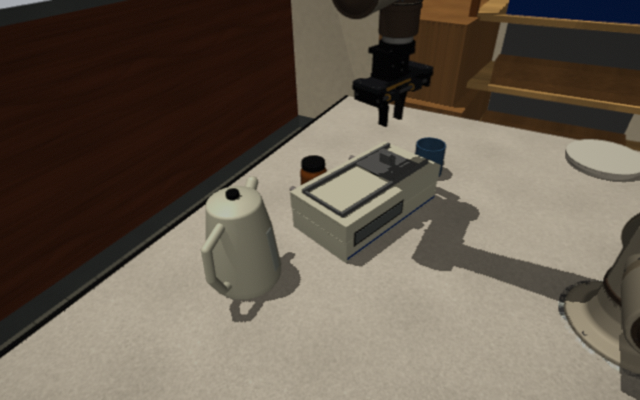

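The cover is over the well again, with the tab at (318,205). The kettle, mug and jar sit at the same side-view pixels as at the start. I'll check the cover position against the starting images.

Run:
```python
from h import *
c=dict(np.load("wrist6.npz"))
i=c["img"][120:270,240:400]
cv2.imwrite("pics/w6z.png",cv2.resize(i,None,fx=4,fy=4,interpolation=cv2.INTER_NEAREST))
a=cv2.imread("pics/side0.png").astype(int);b=cv2.imread("pics/side6.png").astype(int)
d=np.abs(a-b).sum(2)>60
for n,(u0,u1,v0,v1) in dict(kettle=(195,285,180,300),jar=(298,328,155,187),mug=(413,447,137,176),coveredge=(350,395,150,190)).items(): print(n,d[v0:v1,u0:u1].sum())
h0=dict(np.load("top0.npz"))["img"]
```

```text
kettle 0
jar 0
mug 299
coveredge 168
```

View pics/w6z.png

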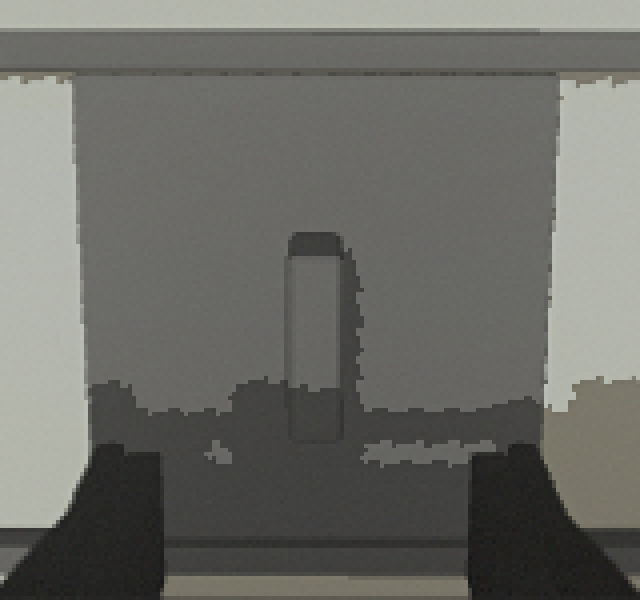

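Run:
```python
from h import *
c=dict(np.load("wrist6.npz"));c1=dict(np.load("w1.npz"))
yaw=np.radians(-16.5);yu=np.array([-np.sin(yaw),np.cos(yaw)])
z=lambda L:np.array(L)/4+[240-.4,120-.4]
z1=lambda L:np.array(L)/[4,3.75]+[230-.4,110-.4]
for cc,p,e in((c1,z1([(88,76),(598,80)]),z1([(752,60)])),(c,z([(73,76),(560,78)]),[[416.,132.]])):
    P=plane(cc,p,.116);E=plane(cc,e,.118)
    print((P[:,:2]@yu).round(4),"from rail end",((P[:,:2].mean(0)-E[0,:2])@yu).round(4))
for n in("top","side"):
  for k in "06":
    g=dict(np.load(f"{n}{k}.npz"))["img"];h=cv2.cvtColor(g,cv2.COLOR_BGR2HSV)
    m=((h[...,0]>98)&(h[...,0]<120)&(h[...,1]>110)).astype(np.uint8)
    if n=="top": m[:200]=0;m[:,:420]=0;m[:,480:]=0;m[290:]=0
    else: m[:, :405]=0;m[:,455:]=0;m[:130]=0;m[185:]=0
    v,u=np.nonzero(m);print(n,k,len(u),u.min(),u.max(),v.min(),v.max())
```

```text
[ 0.0652 -0.0412] from rail end 0.0845
[ 0.0648 -0.042 ] from rail end 0.0843
top 0 832 429 472 233 259
top 6 583 429 472 235 259
side 0 504 417 444 139 163
side 6 507 417 444 139 163
```

```bash
python3 -c "
from station import r
s=r.sense();print(s['tcp_pos'],s['wrist_force'].round(1),abs(s['joint_velocities']).max())
print(r.finish_job())"
```

```text
[ 0.53671337 -0.14647704  0.22678703] [-0.4 -0.2 -0.7] 1.4479391470610092
the job is handed in; nothing more can be done
None
```

I slid the cover open to its end stop (115 mm of travel), turned the knob clockwise to hand-tight, slid the cover shut again and let go. I handed the job in at about 23 s; it reported no verdict.

- **Knob:** The seal was met after about 37°. My first tightening read about 0.31 N m at rest, so I gripped again and went slightly further. That gave about 0.36 N m at rest, held for over 0.5 s. The highest reading I saw was 0.41, with about ±0.05 of noise.
- **Turn-back on release:** The knob sprang back about 6° when I let go the first time, and a similar tilt showed after the second. It should settle where its own friction holds it. I could not measure the moment left on it afterwards, so I cannot confirm it stayed at 0.36.
- **Cover:** In the final wrist view it is within about 1 mm of its starting shut position, and it met the stop with about 11 N.
- **Kettle, mug and jar:** The kettle and jar show no change in the side view. The mug's outline is unchanged there too. In the top view the mug's left, right and lower limits match; its upper edge and colour area came out smaller, and I put the image differences around it down to the gripper's shadow.
- **Well wall and lip:** I saw no sign of contact. Side forces in the well stayed under about 5 N.

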